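# Find the hidden release notch of the plate reader

### The arm

A 6-joint arm with a two-finger parallel gripper is mounted at the origin on the work surface. World frame = base frame: x ahead of the robot, y to its left, z up, the work surface at z = 0. Lengths are in mm, angles in rad, forces in N, time in s.
With the tool pointing down it reaches from about 225 to 875 mm from the base axis. Payload 3.4 kg.
Tool frame: the origin (TCP) lies between the finger pads; the fingertips stand 25 mm ahead of it and the grasp point (between the pads) lies 6 mm ahead of it; z points along the fingers, y is the line along which they close (so a half turn about z gives the same grasp; the last joint's range is limited). The gripper opens to 85 mm and grips with 20 to 120 N. Pads are 22 mm wide; open, the fingers measure 114 mm over their backs; the gripper's body (76 mm by 85 mm) begins 54 mm behind the grasp point. The pads swing forward as they close: fully open they stand 13 mm farther back than shut.
Start: joints at [1.134, 0.276, 1.505, -0, 1.361, -0.121], TCP at [178.599, 546.595, 224.328] pointing down, gripper open.
Joint ranges: [-2.89, 2.89], [-0.75, 2.08], [0.22, 2.7], [-1.18, 4.32], [0.11, 2.71], [-2.7, 2.7]. Speed limits (rad/s): [2.57, 2.57, 3.14, 3.14, 3.14, 3.14].

### API

Orientations are given as a unit quaternion [w, x, y, z].
In Python, from cell import arm, eoat, planner, optics gives the robot as it stands. The module is installed in compiled form; this text tells all that it offers. Calls block until the motion is done:
- arm.movep(position, orientation): joint-space move of the TCP to a pose.
- arm.line_to(position, rotation=None, v=150): straight line of the TCP; rotation=None keeps the orientation; v is the mean speed in mm/s.
- arm.movej(angles): joint-space move.
- eoat.move_gripper(opening, squeeze=None): finger opening in mm; squeeze is the grip in N (None keeps the last); returns when the fingers have stopped.
- arm.pause(seconds).
- planner.inverse_kinematics(position, orientation): joint angles nearest the present ones, or None.
- arm.sense(): the state.
- optics.grab_frame(name): name is "scene" or "top" or "wrist"; returns (picture, depth): 420x560x3 uint8, blue, green, red; 420x560 float32, mm along the optical axis (not along the pixel's ray), 0 where there is no reading.
- optics.camera_info(name): a dict with "K" (3x3 intrinsics, pixels), "k1" (the pictures are not rectified: a ray, as slopes to the right and down, at radius r is drawn at 1 + k1 r^2 times it, then the intrinsics apply), "world_from_camera" (4x4, takes a point from camera to world coordinates). Camera axes: x right, y down, z forward; pixel columns grow to the right and rows downward; lengths in mm; the calibration is good to about 2 mm. A picture is of the moment at which its call begins: read the wrist's pose just before it. camera_info takes no time and is no camera call; for the wrist camera it gives the pose at the moment of the call.
A pose or a line that the arm cannot do raises arm.PlanningError and nothing moves.
- arm.close_job(): hands the job in; it is judged then, once.
Trained networks look in the newest picture that a camera, given by its name, has taken for a name from the list of things; names that differ only in an ending like _2 or _b are one class to them, and where a whole thing is asked for, a point or a joint stands for the part that bears it (a point fixed in the world has none). Each returns a list of dicts, best first, with "p" (0 to 1); they miss things now and then, are a little off and sometimes report something else, mostly with a low value. They report only what shows in the picture. A call takes as long as a camera call.
- optics.masks_of(camera, name): "region" (420x560 bool, what is visible of it) and "box" ([left, top, width, height] in pixels, round what is visible of it).
The state is a dict: "t": time; "joint_positions": joint angles; "qd": joint speeds; "tau": joint torques, N m; "tool_pos": TCP position; "eef_rot": TCP orientation; "force": force on the tool from outside, world axes, zero at the start; "torque": the same for the moment, N m; "gripper_width": finger opening in mm; "grip_force": force on a finger pad.
Only numpy, scipy, OpenCV 4.12 (cv2) and the standard library are available. Lean on these libraries where they do the work, as an engineer would, in place of code of your own. Each camera call takes 0.05 s, during which the arm holds its last target. There are 200 camera calls.

### The job

The plate reader's drawer is shut and its release is hidden in a notch somewhere along the raised grey edge on top. With a fingertip, touch the blue end of that edge, sweep along the edge until you find the notch, press the key inside it fully home so that the drawer comes out by itself, then move clear. Do not touch the drawer, and leave the vial, mortar, bottle and carton where they stand.

Things in the scene. Friction and masses are not known exactly. Their poses are not given: they have to be found in the camera images.
- reader: White bench plate reader, fixed, 220 (x) by 430 (y) mm, deck 100 mm above the bench; origin at the centre of its underside, on the bench; x points from the drawer side to the back, y along its raised edge to the blue end. The edge: straight bar, x -105 to -75, y -215 to 215 mm, flat top 124 mm above the bench. Display pod on the deck (x 50 to 100, y 65 to 175), 126 mm high
- start_pad: Blue end of the raised edge, 30 by 35 mm, where the sweep begins; origin at the centre of its top face, flush with the edge's top; axes as the reader's. The rest of the edge is grey; its top is level, hard and flush all along, but for one notch 38 mm long, cut right across the bar (open at both sides), centred anywhere from 147 to 248 mm from here
- edge_end (a point): Far (grey) end of the raised edge: on its centre line, at the height of its top, where the bar ends
- key (a joint): How far the release key is pressed down, in m. Flat key, 28 by 35 mm, grey as the edge, filling the notch: at 0 its top is 10 mm below the edge's top, at 0.008 (fully home) 18 mm below. It needs about 6 to 8 N, more if pushed fast, and stays where it is left
- drawer: Sample drawer with a blue front panel, 8 by 180 by 54 mm, low on the reader's -x side; origin at the panel's centre, 52 mm above the bench, at x = -112 mm in the reader's frame when shut. The key drives it towards -x: 5 mm for each mm of key travel, 40 mm at most. Not to be touched
- vial: Loose small vial with red cap, 28 mm across, 55 mm tall, standing on the reader's deck behind the edge; origin at the centre of its base. Leave alone
- mortar: Loose white mortar with its pestle, 104 mm across at the rim, pestle reaching about 120 mm high, on the bench; origin at the centre of its base. Leave alone
- bottle: Loose white bottle with blue cap, 60 mm across, 130 mm tall, on the bench; origin at the centre of its base. Leave alone
- carton: Loose white carton, 100 by 140 by 60 mm, on the bench; origin at the centre of its underside. Leave alone

How it is judged (in metres and radians):
On the way, in this order (a step that is already met when the one before it is completed fails the run):
1. a fingertip touches the blue end of the edge (contact force between the fingers and start_pad above 0.3 N), for 0.1 s.
2. sweeping on, a fingertip is in unbroken contact with the top of the edge between the blue end and the stretch that can hold the notch, the key not yet pressed (contact force between the fingers and anything else above 0.2 N and contact force between the fingers and start_pad below 0.1 N and x of the grasp point in the frame of reader between -0.15 and -0.03 m and y of the grasp point in the frame of reader between 0.08 and 0.175 m and z of the grasp point in the frame of reader between 0.135 and 0.155 m and value of joint key below 0.001 m), for 0.3 s.
3. the fingers press the key home and the drawer comes out (value of joint key above 0.007 m and x of drawer in the frame of reader below -0.146 m and contact force between the fingers and anything else above 0.3 N), for 0.05 s.
At the end, for the whole second after the job is handed in: The key is pressed home (at least 7 of 8 mm), the drawer is out at least 34 of 40 mm, and vial, mortar, bottle and carton are within 15 mm of where they stood (value of joint key above 0.007 m and x of drawer in the frame of reader below -0.146 m and distance of each of mortar, bottle, vial, carton from where it was at the start of the episode below 0.015 m); the robot touches nothing.
It fails at once if the mortar is pushed, carried or lifted by more than 15 mm (distance of mortar from where it was at the start of the episode above 0.015 m).
It fails at once if the white bottle is pushed, carried or lifted by more than 15 mm (distance of bottle from where it was at the start of the episode above 0.015 m).
It fails at once if the vial is pushed, carried or lifted by more than 15 mm (distance of vial from where it was at the start of the episode above 0.015 m).
It fails at once if the carton is pushed, carried or lifted by more than 15 mm (distance of carton from where it was at the start of the episode above 0.015 m).
It fails at once if the drawer is touched with the fingers or arm (contact force between any of the fingers, the arm and drawer above 0.5 N).
It also fails if it takes over 64 s, if anything falls off the work surface, if the arm or the gripper's body presses on something with over 40 N, if the wrist force passes 120 N, or if a joint passes its speed limit or range.

## Working session

There is one attempt and no reset: what is moved stays moved. The work goes in short steps, each a Python script; the robot and the scene stay as the last script left them, time stands still between calls to the robot, and variables do not carry over. Pictures are saved under pics/ and viewed, at most 10 in all, crops included, and the job is handed in when it is done.

```bash
mkdir -p pics; cat > h.py <<'E'
import numpy as np, cv2
from cell import arm, eoat, planner, optics
def pts(cam, depth, mask, info=None):
    i=info or optics.camera_info(cam); K=np.array(i["K"]);T=np.array(i["world_from_camera"])
    v,u=np.nonzero(mask&(depth>0)); d=depth[v,u].astype(float)
    r=cv2.undistortPoints(np.c_[u,v].astype(float).reshape(-1,1,2),K,np.array([i["k1"],0,0,0,0.])).reshape(-1,2)
    p=np.c_[r*d[:,None],d]
    return p@T[:3,:3].T+T[:3,3]
E
python3 - <<'E'
from h import *
s=arm.sense();print(s["t"],s["tool_pos"],s["eef_rot"],s["force"])
ims=[]
for c in("scene","top"):
    im,d=optics.grab_frame(c);ims.append(im);np.savez("pics/"+c,im=im,d=d)
    cv2.imwrite(f"pics/{c}.png",im)
    for n in("reader","start_pad","drawer","vial","mortar","bottle","carton","edge_end"):
        for r in optics.masks_of(c,n)[:2]:
            P=pts(c,d,r["region"])
            if len(P): print(c,n,round(r["p"],2),r["box"],len(P),np.median(P,0).round(0),np.percentile(P,2,axis=0).round(0),np.percentile(P,98,axis=0).round(0))
E
```

```text
0.0 [178.36384456 546.08554292 223.43591907] [-2.55589644e-04  1.57259591e-01  9.87556873e-01 -8.82587806e-04] [0.57940758 0.82913746 0.07729535]
top reader 0.88 [176.6, 139.1, 181.2, 98.9] 14618 [662. -15. 101.] [ 550. -221.   47.] [773. 189. 128.]
top start_pad 0.75 [177.6, 209.8, 16.1, 15.5] 195 [563. 176. 125.] [550. 160. 107.] [579. 192. 129.]
top drawer 0.54 [232.1, 229.2, 71.9, 4.8] 337 [552. -18.  70.] [ 547. -104.   31.] [559.  60.  84.]
top mortar 0.76 [411.2, 231.0, 44.2, 41.1] 1351 [ 506. -444.   46.] [ 458. -487.    3.] [ 550. -392.  112.]
top bottle 0.87 [75.6, 236.5, 33.7, 28.9] 648 [485. 408.  87.] [461. 391.   8.] [514. 438. 133.]
top carton 0.97 [71.3, 172.7, 60.0, 46.1] 2414 [631. 411.  60.] [586. 347.   3.] [685. 484.  65.]
top edge_end 0.89 [179.8, 138.3, 179.2, 96.5] 14893 [662. -15. 101.] [ 550. -222.   28.] [775. 190. 128.]
top edge_end 0.72 [257.2, 207.9, 13.5, 16.5] 175 [577.  -8. 115.] [563. -24. 108.] [592.   9. 119.]
```

```bash
python3 - <<'E'
import cv2
a=cv2.imread("pics/top.png");cv2.imwrite("pics/topc.png",cv2.resize(a[120:290,60:470],None,fx=1.95,fy=1.95,interpolation=3))
E
```

```text
(no output)
```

View pics/topc.png

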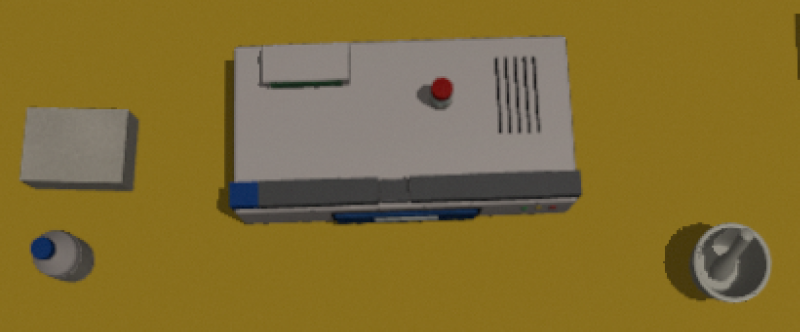

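View pics/scene.png

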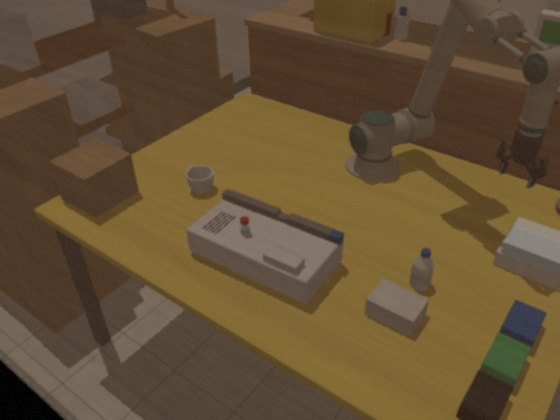

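```bash
python3 - <<'E'
from h import *
z=np.load("pics/top.npz");im,d=z["im"],z["d"]
m=np.zeros(d.shape,bool);m[195:235,170:365]=True
P=pts("top",d,m);
B=P[(P[:,2]>119)&(P[:,2]<131)&(P[:,0]>535)&(P[:,0]<610)]
print(len(B),B.mean(0),np.percentile(B,[1,99],axis=0))
# front/back borders per y bin
ys=np.arange(-215,195,20);mid=[];
for y in ys:
    q=B[abs(B[:,1]-y)<10]
    if len(q)>8: mid.append((y,(q[:,0].min()+q[:,0].max())/2,np.ptp(q[:,0]),np.median(q[:,2]),len(q)))
mid=np.array(mid);print(mid.round(1).tolist());print(np.polyfit(mid[:,0],mid[:,1],1),np.polyfit(B[:,1],B[:,0],1))
N=P[(P[:,2]>108)&(P[:,2]<118)&(abs(P[:,1])<60)&(P[:,0]>560)&(P[:,0]<590)];print(len(N),N.mean(0),N.min(0),N.max(0))
# IK test
eoat.move_gripper(0)
a=np.arctan2(-400,14)
s=arm.sense();print(s["t"],s["gripper_width"],s["tool_pos"])
E
```

```text
2116 [577.92551329 -22.04974928 125.06675075] [[ 552.93921231 -231.58194094  119.58651705]
 [ 603.73224814  188.57617685  130.04188752]]
[[-215.0, 590.2, 30.1, 125.4, 110.0], [-195.0, 588.5, 31.5, 125.1, 108.0], [-175.0, 587.8, 32.5, 125.5, 105.0], [-155.0, 585.6, 31.8, 125.1, 113.0], [-135.0, 584.8, 30.6, 125.5, 103.0], [-115.0, 584.2, 31.8, 125.2, 115.0], [-95.0, 583.2, 31.1, 125.0, 107.0], [-75.0, 581.6, 31.1, 124.8, 103.0], [-55.0, 580.3, 31.4, 124.9, 115.0], [-35.0, 578.5, 29.7, 125.3, 92.0], [5.0, 575.4, 27.3, 123.7, 25.0], [25.0, 575.8, 31.8, 124.9, 109.0], [45.0, 573.2, 29.9, 124.6, 106.0], [65.0, 572.6, 30.4, 125.7, 107.0], [85.0, 571.1, 31.6, 124.9, 111.0], [105.0, 570.1, 32.8, 125.7, 111.0], [125.0, 568.4, 30.5, 125.6, 112.0], [145.0, 566.9, 32.3, 125.1, 111.0], [165.0, 566.7, 32.2, 125.2, 106.0], [185.0, 564.8, 29.7, 125.0, 93.0]]
[-6.30517634e-02  5.76549378e+02] [-6.32973399e-02  5.76529823e+02]
171 [575.3321773   -9.07273142 114.42609986] [560.2931764  -58.22974269 108.2850739 ] [589.64784523  39.28507594 117.99674819]
1.6667 0.07049805216864896 [178.61223029 546.59328618 224.33650208]
```

```bash
cat >> h.py <<'E'
from scipy.spatial.transform import Rotation as R
yaw=0.063
xh=np.array([np.cos(yaw),np.sin(yaw),0]); yh=np.array([-np.sin(yaw),np.cos(yaw),0])
PAD=np.array([576.53-.0631*176,176,0])
def quat(s):
    q=R.from_matrix(np.c_[np.cross(s*xh,[0,0,-1]),s*xh,[0,0,-1]]).as_quat(); return np.r_[q[3],q[:3]]
def at(dist,z):  # TCP at distance along the edge from pad centre
    p=PAD-yh*dist; p[2]=z; return p
def fmean(n=3):
    f=[]
    for _ in range(n): arm.pause(.03); f.append(arm.sense()["force"])
    return np.mean(f,0)
E
python3 - <<'E'
from h import *
best=min(((abs(j[5]),s,j) for s in(1,-1) for j in [planner.inverse_kinematics(at(0,200),quat(s))] if j is not None),key=lambda t:t[0])
s=best[1];print(s,np.round(best[2],2))
for d in(100,200): print(planner.inverse_kinematics(at(d,150),quat(s)))
arm.movep(at(0,220),quat(s)); arm.line_to(at(0,165),v=80)
arm.pause(.3);st=arm.sense();print(st["t"],st["tool_pos"],at(0,165),st["force"],fmean(8))
im,d=optics.grab_frame("wrist");cv2.imwrite("pics/w1.png",im)
E
```

```text
1 [ 0.18  0.32  1.51 -0.    1.32  0.12]
[ 1.18819748e-02  3.28812031e-01  1.61921670e+00 -4.44089210e-16
  1.19356392e+00 -5.11180252e-02]
[-1.61067752e-01  3.31247320e-01  1.61543603e+00 -4.44089210e-16
  1.19490930e+00 -2.24067752e-01]
4.7417 [565.65922974 176.02546235 165.44356228] [565.4244 176.     165.    ] [ 0.35507041 -0.59377452  0.11875644] [-0.00984026  0.15565776 -0.20130743]
```

View pics/w1.png

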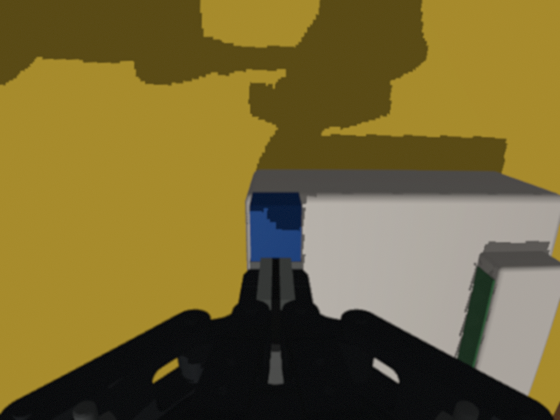

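```bash
python3 - <<'E'
from h import *
im,d=optics.grab_frame("wrist");r=optics.masks_of("wrist","start_pad")
if r:
    P=pts("wrist",d,r[0]["region"]);P=P[P[:,2]>115];print(r[0]["p"],np.percentile(P,[2,50,98],axis=0).round(1))
f0=fmean(6);z=165
for z in list(range(160,152,-4))+list(np.arange(152,143,-.5)):
    arm.line_to(at(0,z),v=20); f=fmean()-f0
    if f[2]>3: break
st=arm.sense();print(z,f,st["tool_pos"],st["t"])
np.savetxt("f0.txt",f0)
E
```

```text
0.71 [[550.6 161.4 117.6]
 [564.9 179.9 123.6]
 [579.5 195.  125.1]]
143.5 [-0.05172931  0.58990773 -0.31958558] [565.42662598 175.97844652 143.49357933] 12.7083
```

```bash
python3 - <<'E'
from h import *
st=arm.sense();print(st["gripper_width"],st["grip_force"],st["force"],st["torque"],st["tau"])
im,d=optics.grab_frame("wrist");cv2.imwrite("pics/w2.png",im)
E
```

```text
0.15654636072356 0.0 [-0.09892943  0.05076621 -0.71149795] [ 0.00618904  0.03278468 -0.01324103] [ 1.80659945e-04 -4.45232785e+01 -2.27193850e+01  6.77977960e-05
  1.78531831e-03 -4.06296053e-06]
```

View pics/w2.png

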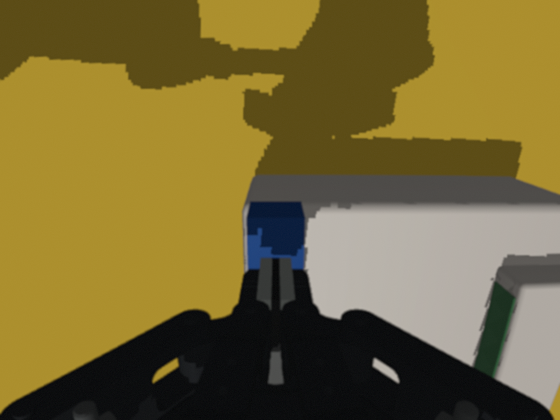

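```bash
python3 - <<'E'
from h import *
f0=np.loadtxt("f0.txt")
for z in np.arange(143,132,-.5):
    arm.line_to(at(0,z),v=20); f=fmean()-f0
    if f[2]>2: break
st=arm.sense();print(z,f,st["tool_pos"],st["t"],st["torque"])
E
```

```text
132.5 [-0.47085687  0.01881928  0.06785655] [565.39983351 176.00980587 132.46991526] 20.4583 [0.00380047 0.00825817 0.0041782 ]
```

```bash
python3 - <<'E'
from h import *
st=arm.sense();i=optics.camera_info("wrist");T=np.array(i["world_from_camera"]);print(T.round(2),st["eef_rot"])
im,d=optics.grab_frame("wrist");cv2.imwrite("pics/w3.png",im)
for r,c in((262,276),(255,276),(262,268),(262,285),(240,276),(250,230),(262,262)):
    m=np.zeros(d.shape,bool);m[r,c]=1;print(r,c,d[r,c],pts("wrist",d,m).round(1))
im,d=optics.grab_frame("scene");cv2.imwrite("pics/s2.png",cv2.resize(im[140:320,180:420],None,fx=3,fy=3))
for n in("reader","start_pad"):
    for r in optics.masks_of("scene",n)[:2]: print(n,r["p"],r["box"])
E
```

```text
[[ 1.0000e+00  6.0000e-02  2.0000e-02  5.6022e+02]
 [ 6.0000e-02 -9.5000e-01 -3.0000e-01  2.5183e+02]
 [ 0.0000e+00  3.0000e-01 -9.5000e-01  2.8181e+02]
 [ 0.0000e+00  0.0000e+00  0.0000e+00  1.0000e+00]] [-1.38298031e-05  6.84467794e-01  7.29043098e-01 -2.47045666e-05]
262 276 147.67114 [[564.8 186.4 147.6]]
255 276 172.8288 [[565.3 178.5 123.7]]
262 268 147.32793 [[561.4 186.3 148. ]]
262 285 146.67654 [[568.5 187.1 148.5]]
240 276 170.70522 [[564.8 186.4 123.5]]
250 230 306.4012 [[5.289e+02 1.234e+02 3.000e-01]]
262 262 147.62233 [[558.9 186.  147.7]]
```

View pics/s2.png

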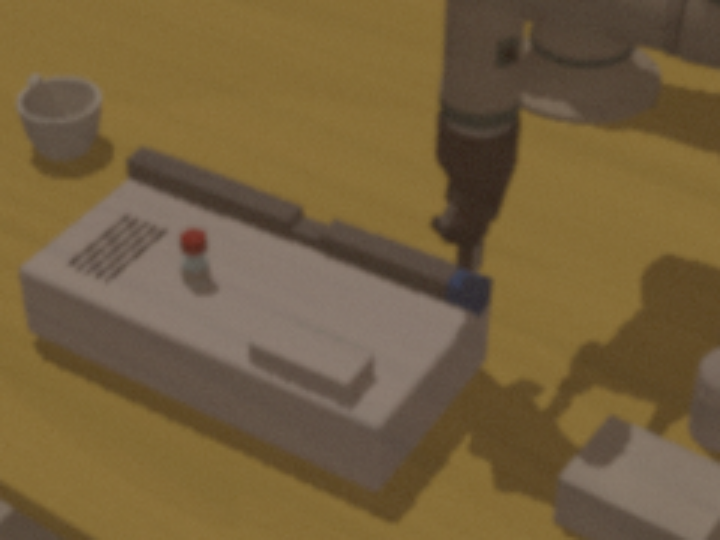

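View pics/w3.png

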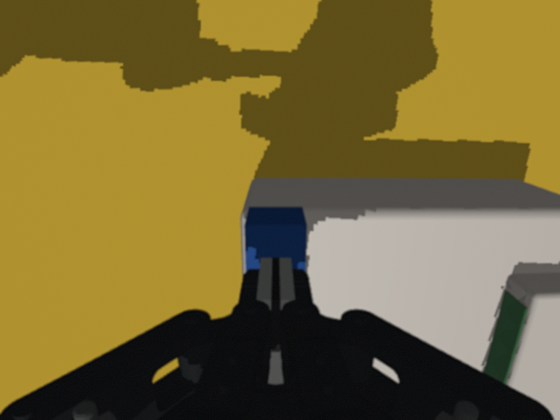

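```bash
python3 - <<'E'
from h import *
im,d=optics.grab_frame("wrist")
for c in(266,285):
  for r in(256,258,260,264,270,280,290,300,305):
    m=np.zeros(d.shape,bool);m[r,c]=1;print(r,c,im[r,c],pts("wrist",d,m).round(0).tolist())
def proj(cam,p):
    i=optics.camera_info(cam);T=np.linalg.inv(np.array(i["world_from_camera"]));q=T[:3,:3]@p+T[:3,3]
    s=q[:2]/q[2];s*=1+i["k1"]*(s@s);K=np.array(i["K"]);return K[:2,:2]@s+K[:2,2]
for z in(107,124,147,180): print(z,((proj("scene",np.array([565.,176,z]))-[180,140])*3).round(),proj("wrist",np.array([565.,187,z])).round())
st=arm.sense();print(st["t"],st["tool_pos"],st["joint_positions"],st["force"])
E
```

```text
256 266 [62 33 18] [[560.0, 178.0, 124.0]]
258 266 [57 52 48] [[560.0, 186.0, 144.0]]
260 266 [57 59 57] [[561.0, 186.0, 145.0]]
264 266 [57 58 56] [[561.0, 186.0, 149.0]]
270 266 [56 59 56] [[561.0, 186.0, 155.0]]
280 266 [57 58 56] [[561.0, 186.0, 163.0]]
290 266 [57 59 57] [[561.0, 186.0, 171.0]]
300 266 [66 68 66] [[561.0, 186.0, 177.0]]
305 266 [19 18 18] [[561.0, 188.0, 183.0]]
256 285 [61 33 16] [[570.0, 178.0, 123.0]]
258 285 [57 53 49] [[569.0, 187.0, 144.0]]
260 285 [58 59 58] [[569.0, 187.0, 146.0]]
264 285 [57 58 56] [[569.0, 186.0, 149.0]]
270 285 [56 58 56] [[568.0, 187.0, 155.0]]
280 285 [56 59 56] [[568.0, 187.0, 164.0]]
290 285 [57 59 57] [[568.0, 187.0, 170.0]]
300 285 [66 68 66] [[568.0, 187.0, 177.0]]
305 285 [15 14 13] [[568.0, 188.0, 182.0]]
107 [466. 291.] [276. 227.]
124 [467. 278.] [276. 239.]
147 [468. 259.] [277. 260.]
180 [470. 232.] [277. 303.]
20.7083 [565.42706235 175.99800469 132.4907062 ] [ 1.84307464e-01  3.64794112e-01  1.61000649e+00 -1.82338879e-05
  1.16679311e+00  1.21272924e-01] [ 0.46140756  0.4230811  -0.42595661]
```

The fingertips measured in depth sit at z≈144 with the reported TCP at 132.5. Both cameras agree, so the stated tip offset is about 36 mm off, and I expect contact at TCP≈112.

```bash
python3 - <<'E'
from h import *
arm.line_to(at(0,117),v=40);f0=fmean(4);np.savetxt("f0.txt",f0);print(f0)
for z in np.arange(116,105,-.5):
    arm.line_to(at(0,z),v=20); f=fmean(2)-f0
    if f[2]>2.5: break
arm.pause(.15)
st=arm.sense();print(z,f,fmean(4)-f0,st["tool_pos"],st["t"])
E
```

```text
[-1.18720431 -0.35386493  4.55687356]
116.0 [-1.47753831 -0.22713599  4.92356753] [-2.03993895 -0.66651143  5.07769852] [565.150425   175.95184804 117.05250401] 21.85
```

```bash
python3 - <<'E'
from h import *
z=116.8
arm.line_to(at(0,z),v=20);arm.pause(.2);print(fmean())
L=[]
for s in list(range(10,161,10))+list(range(163,215,3)):
    arm.line_to(at(s,z),v=45); f=fmean(2); L.append((s,f[2].round(1),f[1].round(1),round(arm.sense()["tool_pos"][2],1)))
    if s>160 and f[2]<1.5: break
    if f[2]<3.5: z-=.3
    elif f[2]>8: z+=.3
print(L);print(z,arm.sense()["t"])
E
```

```text
[-1.65903676 -0.66481975  5.87625599]
[(10, np.float64(5.5), np.float64(1.9), np.float64(117.1)), (20, np.float64(5.3), np.float64(2.1), np.float64(117.0)), (30, np.float64(5.5), np.float64(1.7), np.float64(117.1)), (40, np.float64(5.4), np.float64(1.3), np.float64(117.1)), (50, np.float64(5.3), np.float64(1.3), np.float64(117.1)), (60, np.float64(5.8), np.float64(1.6), np.float64(117.1)), (70, np.float64(5.7), np.float64(1.4), np.float64(117.1)), (80, np.float64(5.4), np.float64(1.4), np.float64(117.1)), (90, np.float64(5.9), np.float64(1.2), np.float64(117.1)), (100, np.float64(6.2), np.float64(2.3), np.float64(117.1)), (110, np.float64(5.4), np.float64(1.1), np.float64(117.1)), (120, np.float64(5.9), np.float64(1.2), np.float64(117.1)), (130, np.float64(5.8), np.float64(2.1), np.float64(117.0)), (140, np.float64(5.7), np.float64(1.8), np.float64(117.1)), (150, np.float64(6.7), np.float64(2.2), np.float64(117.1)), (160, np.float64(5.8), np.float64(1.7), np.float64(117.0)), (163, np.float64(6.1), np.float64(2.8), np.float64(117.0)), (166, np.float64(6.0), np.float64(3.1), np.float64(117.0)), (169, np.float64(5.6), np.float64(2.1), np.float64(117.0)), (172, np.float64(0.1), np.float64(-0.2), np.float64(116.0))]
116.8 30.8667
```

```bash
python3 - <<'E'
from h import *
arm.line_to(at(182,116.8),v=30); L=[]
print(fmean())
for z in [113,110]+list(np.arange(109,93,-.7)):
    arm.line_to(at(182,z),v=10 if z<109.5 else 30); f=fmean(2); L.append((round(float(z),1),[round(float(v),1) for v in f],round(float(arm.sense()["tool_pos"][2]),1)))
    if f[2]>16 or abs(f[1])>8: break
arm.pause(.2)
for l in L: print(*l)
im,d=optics.grab_frame("top");r=optics.masks_of("top","drawer")
if r:
    P=pts("top",d,r[0]["region"]);print(r[0]["box"],np.percentile(P,[2,50,98],axis=0).round(0))
print(arm.sense()["t"],fmean())
E
```

```text
[ 0.40526504  0.33594016 -0.39972485]
113.0 [-0.3, -0.5, -0.2] 112.8
110.0 [-0.2, 0.2, 0.3] 109.9
109.0 [-0.0, -0.0, 0.0] 109.0
108.3 [-0.1, -1.1, -0.1] 108.3
107.6 [-0.0, 0.4, 0.5] 107.6
106.9 [0.4, -0.3, 1.0] 107.0
106.2 [-0.6, 0.1, 4.8] 106.7
105.5 [-0.0, 0.2, 4.5] 105.8
104.8 [-0.0, 0.3, 5.1] 104.9
104.1 [0.1, 0.1, 4.2] 104.1
103.4 [0.3, 0.2, 3.9] 103.4
102.7 [1.0, -0.6, 4.0] 102.7
102.0 [0.4, 0.2, 4.2] 102.0
101.3 [1.5, -0.3, 4.0] 101.3
100.6 [0.9, 0.3, 4.4] 100.7
99.9 [1.3, 0.1, 4.5] 100.0
99.2 [2.1, -0.2, 4.1] 99.2
98.5 [0.7, -0.2, 7.8] 99.1
97.8 [0.5, 0.5, 10.4] 99.0
97.1 [-1.2, 0.0, 14.1] 99.0
96.4 [-2.3, 0.0, 17.8] 99.0
[233.9, 229.7, 72.8, 20.2] [[ 508. -112.   31.]
 [ 533.   -8.   41.]
 [ 559.   58.   83.]]
38.425 [-2.55300354 -0.02134492 18.19788807]
```

The key bottomed out after 8 mm of travel, and the drawer front now reads x≈508, so it came out about 40 mm. Next I lift clear, check everything and hand in.

```bash
python3 - <<'E'
from h import *
arm.line_to(at(182,125),v=40);arm.line_to(at(182,220),v=120);arm.pause(.3)
im,d=optics.grab_frame("top");cv2.imwrite("pics/end.png",cv2.resize(im[120:290,60:470],None,fx=1.95,fy=1.95))
for n in("drawer","mortar","bottle","carton"):
    r=optics.masks_of("top",n)
    if r: P=pts("top",d,r[0]["region"]);print(n,r[0]["box"],np.median(P,0).round(0),np.percentile(P,2,axis=0).round(0))
print(arm.sense()["t"],fmean())
E
```

```text
drawer [232.0, 230.8, 75.4, 18.7] [534.  -6.  41.] [ 508. -107.   33.]
mortar [413.1, 232.6, 43.1, 41.1] [ 506. -444.   46.] [ 458. -488.    4.]
bottle [73.0, 236.9, 32.1, 29.4] [484. 408.  88.] [461. 391.  12.]
carton [70.9, 176.0, 60.3, 43.4] [631. 409.  60.] [587. 347.   8.]
40.8833 [0.07713895 0.20340815 0.20195337]
```

View pics/end.png

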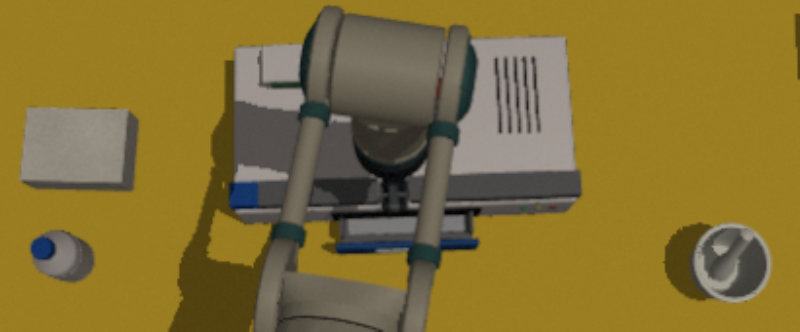

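The drawer is out, with its blue front at crop (408, 245). The mortar, bottle and carton have not moved. The arm hides the vial, except for a bit of red at (438, 88), its old spot. The arm is clear.

```bash
python3 -c "
from h import *
print(arm.close_job())"
```

```text
the job is handed in; nothing more can be done
None
```

Job handed in at about 41 s, verdict not shown: the sweep found the notch about 182 mm from the blue end, the key is fully home, the drawer is out about 40 mm, and the arm is clear with the mortar, bottle and carton unmoved (vial mostly hidden by the arm); the one doubt is step 2's height check, because the fingertips measured well short of the stated 25 mm ahead of the reported TCP.

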